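Park the swinging sterilising drum over its cooling pad

TASK

Swing the heavy steel sterilising drum on its free-running bracket round until it stands centred over the green cooling pad, and bring it to rest there without striking it, swinging it fast or letting it run into the end of its travel. Push it only on the yellow faces of its two spring buffers, from the side and not from on top, never on the drum, its lid or the blue bracket, and disturb nothing else on the bench. Take the hand away, watch for a good six seconds that the drum stays put, then finish.

Things in the scene. Friction and masses are not known exactly. Their poses are not given: they have to be found in the camera images.
- boom: heavy boom: upright steel drum on a blue bracket turning about the pivot post, a spring buffer on either side. Origin on the drum's axis at bench level; x points to the post's axis, 360 mm away; z up. Drum 160 mm across, wall 50 to 140 mm above the bench, not to be pushed. It starts towards +y of its travel, the pad lies towards -y; hard stops 0.8 rad either side of zero
- buffer_left: spring buffer on the boom's +y side, the side to push: block 110 mm wide along the boom's x, 70 mm tall (65 to 135 mm above the bench), orange with a flat yellow face. Origin: centre of that face, 125 mm from the drum's axis when free. It slides up to 35 mm into the drum on a spring of 45 N/m with little damping (0.4 N s/m), so the drum bounces off a still hand. Too wide to grip; weighs 120 g
- buffer_right: the same spring buffer on the boom's -y side, the side to brake on: origin at the centre of its yellow face, 125 mm from the drum's axis when free, 100 mm above the bench, slides up to 35 mm towards the drum, 45 N/m. Axes of both buffers are parallel to the boom's
- bracket_mid (a point): point on top of the bracket arm halfway to the post, turning with the drum, not to be pushed: arm 130 mm wide, 26 to 46 mm above the bench, a 90 mm collar round the post up to 70 mm. Boom runs almost freely, level, no spring: 6.7 kg, inertia about the post nominally 0.78 kg m2 (hidden load: 25 % either way), damping 0.03 N m s/rad, dry friction 0.001 N m: coasts for many seconds
- lid_top (a point): centre of the top of the drum's flat round lid, 151 mm above the bench: diameter 136 mm, 11 mm thick, set in from the drum's 160 mm rim. Not to be pushed
- pad: green round cooling pad lying on the bench, 210 mm across with a grey middle of 170 mm, 12 mm high, at the end of a flat strip from the same post, 360 mm from its axis. Origin under its centre at bench level, x points to the post. Its place differs between episodes, then stays. The drum passes above it and is parked when both origins coincide. A green index bar lies on its side away from the post
- zero (a point): unmarked point on the bench, 360 mm from the post's axis towards the robot, the middle of the boom's travel: the axis stands 360 mm along this point's +x axis, z up. The post is 64 mm thick, 214 mm tall, its foot 130 mm across; its place and yaw differ between episodes, then stay
- bottle: amber bottle, 70 mm across, 170 mm tall, origin under its centre; leave alone
- beaker: white beaker, 80 mm across, 95 mm tall, origin under its centre; leave alone
- jar: white jar with red cap, 72 mm across, 85 mm tall, origin under its centre; leave alone
- adapter: blue rotor adapter, 80 mm across, 60 mm tall, origin under its centre; leave alone

How it is judged (in metres and radians):
On the way, in this order (a step that is already met when the one before it is completed fails the run):
1. the drum has been swung off its starting side (y of boom in the frame of zero below 0.05 m).
2. the drum stays at rest over the pad, not touched, for 5 s (horizontal distance between boom and pad below 0.03 m and angular speed of boom below 0.02 rad/s and contact force between the fingers and boom below 0.3 N), for 5 s.
At the end, for the whole second after the job is handed in: The drum's axis is within 30 mm of the pad's centre and turning slower than 0.02 rad/s, after at least 5 s like this untouched (horizontal distance between boom and pad below 0.03 m and angular speed of boom below 0.02 rad/s).
It fails at once if the drum ran into the end of its travel (beyond 0.77 rad from the middle) (angle between the x axis of boom and the x axis of zero, either way round above 0.77 rad).
It fails at once if the drum was swung fast (over 0.7 rad/s) (angular speed of boom above 0.7 rad/s).
It fails at once if the drum was struck (over 20 N) (contact force between the fingers and boom above 20 N).
It fails at once if the drum, its lid or the bracket was pushed, or a buffer pressed from on top (over 1 N) (contact force between any of the fingers, the arm and boom_c0 above 1 N or contact force between any of the fingers, the arm and boom_c1 above 1 N or contact force between any of the fingers, the arm and boom_c2 above 1 N or contact force between any of the fingers, the arm and boom_c3 above 1 N or (contact force between the fingers and boom above 1 N and height (world z) of the grasp point above 0.146 m)).
It fails at once if a bystander was moved over 30 mm (distance of any of bottle, beaker, jar, adapter from where it was at the start of the episode above 0.03 m).
It also fails if it takes over 48 s, if anything falls off the work surface, if the arm or the gripper's body presses on something with over 40 N, if the wrist force passes 120 N, or if a joint passes its speed limit or range.

ROBOT

A 6-joint arm with a two-finger parallel gripper is mounted at the origin on the work surface. World frame = base frame: x ahead of the robot, y to its left, z up, the work surface at z = 0. Lengths are in m, angles in degrees, forces in N, time in s.
With the tool pointing down it reaches from about 0.375 to 0.975 m from the base axis. Payload 3.8 kg.
Tool frame: the origin (TCP) lies midway between the tips of the shut fingers; the grasp point (between the pads) lies 19 mm behind it; z points along the fingers, y is the line along which they close (so a half turn about z gives the same grasp; the last joint's range is limited). The gripper opens to 85 mm and grips with 20 to 120 N. Pads are 22 mm wide; open, the fingers measure 114 mm over their backs; the gripper's body (76 mm by 85 mm) begins 54 mm behind the grasp point. The pads swing forward as they close: fully open they stand 13 mm farther back than shut.
Start: joints at [-74.421, 15.12, 91.902, -0, 72.978, -2.114], TCP at [0.205, -0.643, 0.231] pointing down, gripper open.
Joint ranges: [-150.88, 150.88], [-54.13, 125.18], [17.81, 147.31], [-75.09, 255.09], [0, 152.58], [-146.25, 146.25]. Speed limits (degrees/s): [147.25, 147.25, 180, 180, 180, 180].

INTERFACE

Orientations are given as [roll, pitch, yaw] about the fixed x, y, z axes, in that order (R = Rz(yaw) Ry(pitch) Rx(roll)).
In Python, from rig import arm, eyes, spotter gives the robot as it stands.
- The arm moves only by the tool step_arm, never from a script. Its arguments are lists of equal length, an entry for each row: "xyz": the shift along the tool's x, y, z in m, a list of three; "turn": the turn about the tool's z in rad; "fingers": the closure, from 0 (fully open) to 1 (shut). In form: {"xyz": [[dx, dy, dz], ...], "turn": [turn, ...], "fingers": [fingers, ...]}. A call has 1 to 20 rows; each row shifts and turns the commanded pose from where the row before left it, along the tool's axes as they then stand; what a row does not reach is not made up. A row lasts 1/10 s, in which the tool goes at most 50 mm and 8.59 degrees, less where a joint would pass 70% of its speed; a pose out of reach is approached as far as the arm can. A call with a gripper value outside its range is refused whole. The fingers move at their own pace and stop on an object; "squeeze" is the grip in N (left out, the last holds). Time passes only in rows, so rows that do not move let the fingers close. It gives the time, the measured TCP pose, the force, the opening and the grip force at its end, in the units of the state.
- arm.sense(): the state, without advancing time (a new reading comes with each control period).
- eyes.camera(name): name is "scene" or "top"; returns the picture (400x640x3 uint8, red, green, blue); there is no depth.
- eyes.camera_params(name): a dict with "fx", "fy", "cx", "cy" (pixels), "D" ([k1, k2, p1, p2, k3] as OpenCV has them; the pictures are not rectified), "R" (3x3) and "t" (3): a world point X has camera coordinates R X + t. Camera axes: x right, y down, z forward; pixel columns grow to the right and rows downward; lengths in m; the calibration is good to about 2 mm. A picture is of the moment at which its call begins. camera_params takes no time and is no camera call.
- arm.hand_in(): hands the job in; it is judged then, once.
Trained networks look in the newest picture that a camera, given by its name, has taken for a name from the list of things; names that differ only in an ending like _2 or _b are one class to them, and where a whole thing is asked for, a point or a joint stands for the part that bears it (a point fixed in the world has none). Each returns a list of dicts, best first, with "confidence" (0 to 1); they miss things now and then, are a little off and sometimes report something else, mostly with a low value. They report only what shows in the picture. A call takes as long as a camera call.
- spotter.trace(camera, query): "mask" (400x640 bool, what is visible of it) and "point" ([column, row] in pixels, amid what is visible of it).
The state is a dict: "time_s": time; "q": joint angles; "dq": joint speeds; "tau": joint torques, N m; "tcp_pos": TCP position; "orientation": TCP orientation; "wrist_force": force on the tool from outside, world axes, zero at the start; "moment": the same for the moment, N m; "opening": opening from 0.0 (shut) to 1.0 (fully open); "grip_force": force on a finger pad.
Only numpy, scipy, OpenCV 4.12 (cv2) and the standard library are available. Lean on these libraries where they do the work, as an engineer would, in place of code of your own. Each camera call takes 0.05 s, during which the arm holds its last target. There are 200 camera calls.

## Working session

There is one attempt and no reset: what is moved stays moved. The work goes in short steps, Python scripts to look and compute and a tool call to move; the robot and the scene stay as the last step left them, time stands still between calls to the robot, and variables do not carry over. Pictures are saved under pics/ and viewed, at most 10 in all, crops included, and the job is handed in when it is done.

Besides the shell and the picture viewer there is one more tool, called after "Emit:" as name(argument=value, ...) on one line, values as JSON. step_arm: Moves the arm, as the interface text tells. Its arguments: {"type":"object","properties":{"xyz":{"type":"array"},"turn":{"type":"array"},"fingers":{"type":"array"},"squeeze":{"type":"number"}},"required":["xyz","turn","fingers"]}

```bash
ls; mkdir -p pics; python3 - <<'E'
from rig import arm, eyes, spotter
import cv2,numpy as np
for c in ["scene","top"]:
    im=eyes.camera(c); cv2.imwrite(f"pics/{c}0.png",im[:,:,::-1])
    p=eyes.camera_params(c); print(c,{k:np.round(v,3).tolist() for k,v in p.items()})
    for q in ["boom","lid_top","buffer_left","buffer_right","pad","bottle","beaker","jar","adapter"]:
        try:
            r=spotter.trace(c,q)
            print(q,[(round(d["confidence"],2),np.round(d["point"]).tolist(),int(d["mask"].sum())) for d in r[:2]])
        except Exception as e: print(q,e)
print(arm.sense())
E
```

```text
pics
scene {'fx': 498.509, 'fy': 498.509, 'cx': 325.351, 'cy': 202.487, 'D': [0.048, 0.0, 0.0, 0.0, 0.0], 'R': [[-0.017, 1.0, 0.004], [0.949, 0.018, -0.315], [-0.315, -0.002, -0.949]], 't': [-0.005, -0.425, 1.861]}
boom [(0.58, [365.0, 232.0], 6731)]
lid_top [(0.59, [368.0, 233.0], 6740)]
buffer_left [(0.63, [411.0, 226.0], 696), (0.44, [225.0, 166.0], 471)]
buffer_right []
pad [(0.67, [301.0, 218.0], 3715), (0.31, [451.0, 199.0], 575)]
bottle [(0.77, [414.0, 168.0], 579)]
beaker [(0.79, [454.0, 198.0], 578)]
jar [(0.91, [186.0, 197.0], 476)]
adapter [(0.66, [228.0, 164.0], 515)]
top {'fx': 366.614, 'fy': 366.614, 'cx': 317.826, 'cy': 202.54, 'D': [-0.077, 0.0, 0.0, 0.0, 0.0], 'R': [[-0.002, -1.0, -0.019], [-0.991, 0.005, -0.134], [0.134, 0.019, -0.991]], 't': [0.004, 0.516, 1.155]}
boom [(0.93, [272.0, 186.0], 6782)]
lid_top [(0.81, [270.0, 187.0], 6759)]
buffer_left [(0.8, [226.0, 190.0], 539)]
buffer_right [(0.9, [285.0, 221.0], 747)]
pad [(0.58, [342.0, 210.0], 3966)]
bottle [(0.77, [222.0, 259.0], 593), (0.29, [345.0, 210.0], 3985)]
beaker [(0.78, [184.0, 226.0], 641)]
jar [(0.77, [458.0, 219.0], 530)]
adapter [(0.86, [424.0, 260.0], 510)]
{'time_s': 1.0, 'q': array([-7.44197797e+01,  1.51180920e+01,  9.19007910e+01,  1.76736099e-05,
        7.29792608e+01, -2.11568244e+00]), 'dq': array([ 0.06715443,  0.05117342,  0.14097353,  0.01353201, -0.07606335,
        0.03386684]), 'tau': array([-3.85593958e-04, -5.15083373e+01, -3.67736471e+01,  1.46900663e-05,
        7.63812550e-04,  1.85285643e-06]), 'tcp_pos': array([ 0.20515832, -0.64306743,  0.23132186]), 'orientation': array([1.79998144e+02, 5.16371457e-05, 1.76958976e+01]), 'wrist_force': array([ 0.69945136, -0.08134582, -1.03204764]), 'moment': array([ 0.0251111 , -0.03076825, -0.0228833 ]), 'grip_force': 0.0, 'opening': 1.002711031776662}
```

```bash
python3 -c "
import cv2,numpy as np
a=cv2.imread('pics/scene0.png');b=cv2.imread('pics/top0.png')
cv2.imwrite('pics/a0.png',cv2.resize(a[90:350,130:530],(800,520),interpolation=cv2.INTER_CUBIC));cv2.imwrite('pics/b0.png',cv2.resize(b[80:340,130:530],(800,520),interpolation=cv2.INTER_CUBIC))"
```

```text
(no output)
```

View pics/a0.png

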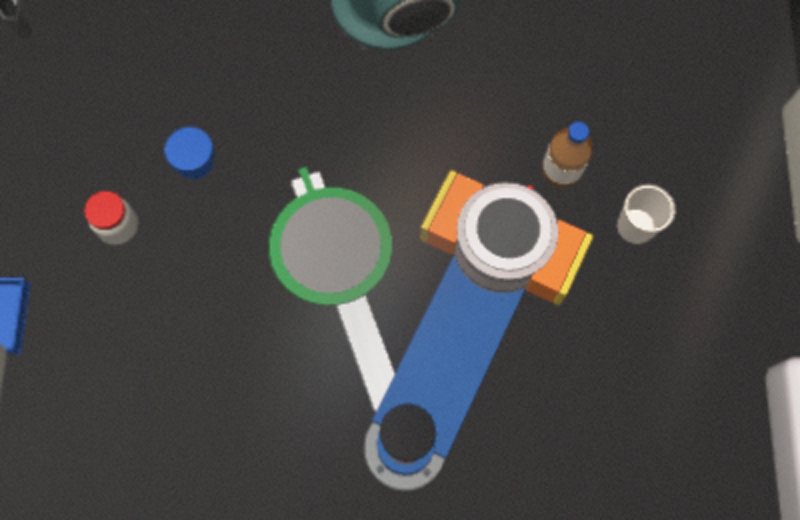

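View pics/b0.png

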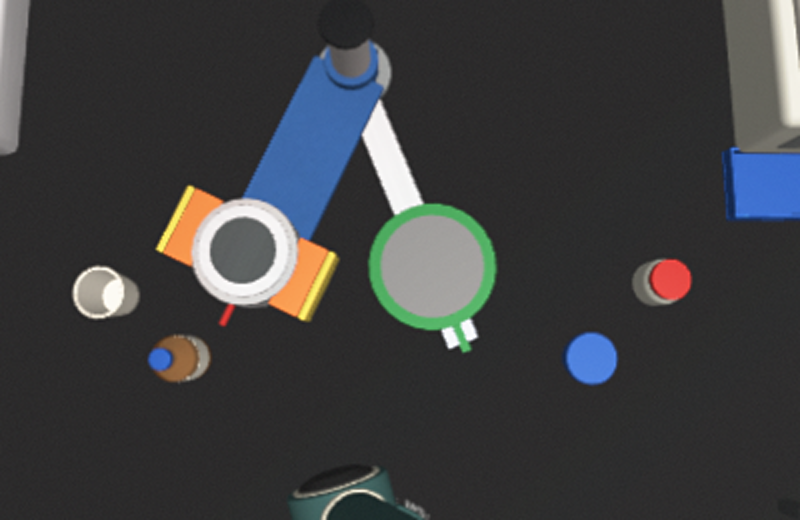

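```bash
cat > h.py <<'E'
from rig import arm, eyes, spotter
import cv2,numpy as np
P={c:eyes.camera_params(c) for c in("scene","top")}
def ray(c,uv):
    p=P[c];K=np.array([[p["fx"],0,p["cx"]],[0,p["fy"],p["cy"]],[0,0,1]])
    x=cv2.undistortPoints(np.array([[uv]],float),K,np.array(p["D"],float))[0,0]
    R=np.array(p["R"]);return -R.T@np.array(p["t"]),R.T@np.array([x[0],x[1],1.])
def atz(c,uv,z):
    o,d=ray(c,uv);return (o+d*(z-o[2])/d[2])[:2]
def tri(a,b):
    (o1,d1),(o2,d2)=ray("scene",a),ray("top",b)
    s=np.linalg.lstsq(np.c_[d1,-d2],o2-o1,rcond=None)[0]
    p,q=o1+s[0]*d1,o2+s[1]*d2;return (p+q)/2,np.linalg.norm(p-q)
def proj(c,X):
    p=P[c];K=np.array([[p["fx"],0,p["cx"]],[0,p["fy"],p["cy"]],[0,0,1]])
    return cv2.projectPoints(np.array([X],float),cv2.Rodrigues(np.array(p["R"]))[0],np.array(p["t"],float),K,np.array(p["D"],float))[0][0,0]
def ell(mask,near=None):
    n,l,s,ce=cv2.connectedComponentsWithStats(mask.astype(np.uint8))
    i=l[int(near[1]),int(near[0])] if near is not None else 0
    if i==0: i=1+np.argmax(s[1:,4])
    cn,_=cv2.findContours((l==i).astype(np.uint8),cv2.RETR_EXTERNAL,cv2.CHAIN_APPROX_NONE)
    return cv2.fitEllipse(cv2.convexHull(max(cn,key=len)))
E
python3 - <<'E'
from h import *
I={c:cv2.imread(f"pics/{c}0.png") for c in P}
H={c:cv2.cvtColor(I[c],cv2.COLOR_BGR2HSV) for c in P}
f=lambda c,near:(130+near[0]/2,(90 if c=="scene" else 80)+near[1]/2)
green={c:ell(cv2.inRange(H[c],(50,100,60),(80,255,255))>0) for c in P}
# lid
lid={c:ell(I[c].max(2)<110,f(c,n)) for c,n in (("scene",(508,228)),("top",(243,250)))}
rim={c:ell((I[c].min(2)>100)&(H[c][...,1]<60),f(c,n)) for c,n in (("scene",(465,225)),("top",(200,250)))}
for nm,d in (("green",green),("lid",lid),("rim",rim)):
    print(nm,{c:np.round([*d[c][0],*d[c][1]],1).tolist() for c in P}); X,e=tri(d["scene"][0],d["top"][0]); print(np.round(X,4),round(e,4))
post=tri(f("scene",(407,432)),f("top",(345,23)));print("post",post)
print("green z12",atz("scene",green["scene"][0],.012),atz("top",green["top"][0],.012))
print("lid z151",atz("scene",lid["scene"][0],.151),atz("top",lid["top"][0],.151))
for c in P:
    y=cv2.inRange(H[c],(24,120,100),(33,255,255)); n,l,s,ce=cv2.connectedComponentsWithStats(y)
    print(c,[(ce[i].round(1).tolist(),int(s[i,4])) for i in range(1,n) if s[i,4]>25])
for q,a,b,z in (("bottle",(579,131),(160,359),.17),("beaker",(650,205),(98,291),.095),("jar",(105,210),(671,280),.085),("adapter",(189,151),(592,358),.06)):
    print(q,tri(f("scene",a),f("top",b)),atz("top",f("top",b),z))
print(atz("top",f("top",(227,315)),0.0))
E
```

```text
green {'scene': [292.7, 208.2, 59.0, 69.3], 'top': [347.7, 217.3, 62.1, 77.2]}
[ 0.4705 -0.0974  0.0015] 0.0025
lid {'scene': [383.7, 203.6, 28.1, 29.8], 'top': [251.0, 204.8, 31.2, 32.0]}
[0.4953 0.1973 0.1446] 0.0014
rim {'scene': [382.3, 205.9, 48.9, 53.3], 'top': [252.0, 205.6, 51.8, 54.5]}
[0.4958 0.1967 0.1235] 0.0048
post (array([0.82153734, 0.0423516 , 0.2022137 ]), np.float64(0.0014943417027336037))
green z12 [ 0.47382772 -0.09795569] [ 0.46946262 -0.09548295]
lid z151 [0.49755366 0.19586647] [0.49435125 0.19671081]
scene [([348.8, 189.4], 63), ([417.6, 221.7], 96)]
top [([217.4, 188.5], 126), ([289.1, 223.1], 207)]
bottle (array([0.33460286, 0.3125984 , 0.15669916]), np.float64(0.0009773621440482562)) [0.33500185 0.3079219 ]
beaker (array([0.4373559 , 0.43415364, 0.09614549]), np.float64(0.002255270040934179)) [0.43772101 0.43344841]
jar (array([ 0.45334315, -0.46014919,  0.07197523]), np.float64(0.0036344887581924086)) [ 0.45196849 -0.45702452]
adapter (array([ 0.33276831, -0.33828428,  0.04085559]), np.float64(0.004707895885140012)) [ 0.33284835 -0.33547193]
[0.40442907 0.25031208]
```

```bash
cat >> h.py <<'E'
def f(c,n): return (130+n[0]/2,(90 if c=="scene" else 80)+n[1]/2)
E
python3 - <<'E'
from h import *
from scipy.optimize import least_squares
I={c:cv2.imread(f"pics/{c}0.png") for c in P}
H={c:cv2.cvtColor(I[c],cv2.COLOR_BGR2HSV) for c in P}
for c,n in (("scene",(330,245)),("top",(432,267))):
    e=ell((H[c][...,1]<50)&(I[c].min(2)>100)&(I[c].max(2)<190),f(c,n)); print(c,np.round([*e[0],*e[1]],1),atz(c,e[0],.012))
    g=cv2.inRange(H[c],(50,100,60),(80,255,255)); g=cv2.morphologyEx(cv2.morphologyEx(g,cv2.MORPH_CLOSE,np.ones((3,3))),0,np.ones((1,1)))
    # collar / post top
    a=(407,432) if c=="scene" else (345,23)
    e=ell(I[c].max(2)<30,f(c,a)); print(" post",np.round([*e[0],*e[1]],1),atz(c,e[0],.214),I[c][int(f(c,a)[1]),int(f(c,a)[0])])
E
```

```text
scene [294.9 212.2  47.1  49.4] [ 0.48804144 -0.08989149]
 post [564.9 101.9  42.5  71.7] [0.16732238 0.76828031] [59 56 58]
top [345.6 212.7  50.5  51. ] [ 0.48456405 -0.08891075]
 post [ 65.3 352.9  96.1 117.2] [0.07168382 0.70450508] [41 39 39]
```

Emit:
step_arm(xyz=[[0, 0, 0], [0, 0, 0], [0, 0, 0], [0, 0, 0], [0, 0, 0], [0, 0, 0]], turn=[-0.14, -0.14, -0.14, -0.14, -0.14, -0.12], fingers=[1, 1, 1, 1, 1, 1])

```text
time_s: 1.6
tcp_pos: [0.2051, -0.643, 0.2313]
orientation: [-180.0, -0.0, 65.0]
wrist_force: [1.0, -0.3, -0.3]
opening: 0.001
grip_force: 0.0
```

Emit:
step_arm(xyz=[[0.02, -0.004, 0], [0.045, -0.004, 0], [0.045, -0.004, 0], [0.045, -0.004, 0], [0.045, -0.004, 0], [0.045, -0.004, 0], [0.045, -0.004, 0], [0.045, -0.004, 0], [0.045, -0.004, 0], [0.045, -0.004, 0], [0.045, -0.004, 0], [0.045, -0.004, 0], [0.045, -0.004, 0], [0.045, -0.004, 0], [0.045, -0.004, 0], [0.045, -0.004, 0], [0.045, -0.004, 0], [0.045, -0.004, 0], [0.045, -0.004, 0], [0.045, -0.004, 0]], turn=[0, 0, 0, 0, 0, 0, 0, 0, 0, 0, 0, 0, 0, 0, 0, 0, 0, 0, 0, 0], fingers=[1, 1, 1, 1, 1, 1, 1, 1, 1, 1, 1, 1, 1, 1, 1, 1, 1, 1, 1, 1])

```text
time_s: 3.6
tcp_pos: [0.5075, 0.1841, 0.2316]
orientation: [180.0, -0.0, 64.7]
wrist_force: [0.2, -0.4, 0.6]
opening: -0.0
grip_force: 0.0
```

Emit:
step_arm(xyz=[[0.045, -0.01, 0], [0.045, 0, 0], [0.045, 0, 0], [0.04, 0, 0], [0.005, 0, 0.02], [0, 0, 0.04], [0, 0, 0.04], [0, 0, 0.03], [0, 0, 0.01], [0, 0, 0]], turn=[0, 0, 0, 0, 0, 0, 0, 0, 0, 0], fingers=[1, 1, 1, 1, 1, 1, 1, 1, 1, 1])

```text
time_s: 4.6
tcp_pos: [0.5738, 0.3483, 0.0892]
orientation: [-179.9, 0.2, 64.7]
wrist_force: [0.6, -0.8, 0.5]
opening: 0.005
grip_force: 0.0
```

```bash
cat >> h.py <<'E'
POST=np.array([.8215,.0424]); PAD=np.array([.4863,-.0894])
def look(tag,show=True):
    "drum angle (deg about the post) from the lid/rim ellipses in both cameras"
    out=[]
    for c in P:
        t=arm.sense()["time_s"]; im=eyes.camera(c)[:,:,::-1].copy()
        if show: cv2.imwrite(f"pics/{c}{tag}.png",im)
        hs=cv2.cvtColor(im,cv2.COLOR_BGR2HSV)
        # drum's upper ring: bright, unsaturated pixels near the 360 mm circle
        best=None
        m=((im.min(2)>100)&(hs[...,1]<60)).astype(np.uint8)
        a=np.linspace(-40,40,801); sc=[]
        for d in a:
            r=np.deg2rad(d); ce=POST-.36*np.array([np.cos(r),np.sin(r)])
            th=np.linspace(0,2*np.pi,60,endpoint=False)
            s=0
            for rad,w in ((.074,1),(.056,-1),(.088,-.3)):
                for q in th:
                    pass
                X=np.c_[ce[0]+rad*np.cos(th),ce[1]+rad*np.sin(th),np.full(60,.141 if rad>.06 else .151)]
                p=P[c];K=np.array([[p["fx"],0,p["cx"]],[0,p["fy"],p["cy"]],[0,0,1]])
                uv=cv2.projectPoints(X,cv2.Rodrigues(np.array(p["R"]))[0],np.array(p["t"],float),K,np.array(p["D"],float))[0][:,0].astype(np.float32)
                s+=w*cv2.remap(im.mean(2).astype(np.float32),uv[:,:1],uv[:,1:],cv2.INTER_LINEAR).mean() if rad!=.088 else 0
            sc.append(s)
        k=int(np.argmax(cv2.GaussianBlur(np.array(sc,np.float32)[:,None],(1,11),0))); out.append((round(float(t),2),round(float(a[k]),2),round(float(sc[k]),1)))
    return out
E
python3 - <<'E'
from h import *
print(look("1")); s=arm.sense(); print(s["tcp_pos"],s["wrist_force"],s["time_s"])
E
```

```text
[(4.6, 5.0, 10.9), (4.65, -3.7, 21.0)]
[0.57618024 0.34967462 0.09305049] [ 0.03985049 -0.18548895 -0.15245481] 4.7
```

```bash
python3 - <<'E'
s=open('h.py').read()
i=s.index("def look"); s=s[:i]+'''
def ang(c,im):
    p=P[c];K=np.array([[p["fx"],0,p["cx"]],[0,p["fy"],p["cy"]],[0,0,1]])
    a=np.linspace(-40,40,801); th=np.linspace(0,2*np.pi,60,endpoint=False); g=cv2.GaussianBlur(im,(0,0),1).mean(2).astype(np.float32); S=0
    for rad,z,w in ((.058,.151,1),(.038,.151,-1),(.075,.14,1)):
        r=np.deg2rad(a)[:,None]
        X=np.stack([POST[0]-.36*np.cos(r)+rad*np.cos(th),POST[1]-.36*np.sin(r)+rad*np.sin(th),np.full((801,60),z)],-1)
        uv=cv2.projectPoints(X.reshape(-1,1,3),cv2.Rodrigues(np.array(p["R"]))[0],np.array(p["t"],float),K,np.array(p["D"],float))[0].reshape(801,60,2).astype(np.float32)
        S=S+w*np.median(cv2.remap(g,uv[...,0].copy(),uv[...,1].copy(),cv2.INTER_LINEAR),1)
    # centroid of the peak
    k=int(np.argmax(S)); w=np.clip(S-S[k]+25,0,None)*(abs(a-a[k])<3)
    return float((a*w).sum()/w.sum()),float(S[k])
def look(tag):
    out=[]
    for c in P:
        t=arm.sense()["time_s"]; im=eyes.camera(c)[:,:,::-1].copy(); cv2.imwrite(f"pics/{c}{tag}.png",im)
        out.append((round(float(t),2),*np.round(ang(c,im),2).tolist()))
    return out
'''
open('h.py','w').write(s)
E
python3 - <<'E'
from h import *
for n in "01": print([ang(c,cv2.imread(f"pics/{c}{n}.png")) for c in P])
E
```

```text
[(-25.28356942901805, 319.35369873046875), (-25.192842741242288, 354.85186767578125)]
[(-25.286654295189958, 319.93719482421875), (-25.19815771429472, 355.21307373046875)]
```

Emit:
step_arm(xyz=[[-0.008, 0, 0], [-0.008, 0, 0], [-0.005, 0, 0], [-0.0025, 0, 0], [-0.0025, 0, 0], [-0.0025, 0, 0], [-0.0025, 0, 0], [-0.0025, 0, 0], [-0.0025, 0, 0], [-0.0025, 0, 0], [-0.0025, 0, 0], [-0.0025, 0, 0], [-0.0025, 0, 0], [-0.0025, 0, 0], [-0.0025, 0, 0], [-0.0025, 0, 0], [-0.0025, 0, 0], [-0.0025, 0, 0]], turn=[0, 0, 0, 0, 0, 0, 0, 0, 0, 0, 0, 0, 0, 0, 0, 0, 0, 0], fingers=[1, 1, 1, 1, 1, 1, 1, 1, 1, 1, 1, 1, 1, 1, 1, 1, 1, 1])

```text
time_s: 6.5
tcp_pos: [0.5499, 0.296, 0.0913]
orientation: [-180.0, 0.0, 64.7]
wrist_force: [-0.6, -0.0, -0.6]
opening: 0.0
grip_force: 0.0
```

```bash
python3 - <<'E'
from h import *
print(look("2"));print(look("3")); s=arm.sense(); print(s["tcp_pos"],s["wrist_force"],s["time_s"])
E
```

```text
[(6.5, -21.79, 317.08), (6.55, -21.36, 355.08)]
[(6.6, -21.05, 317.22), (6.65, -20.55, 355.38)]
[0.55001548 0.29603459 0.0912814 ] [ 0.19267008  1.14296066 -0.28053395] 6.7
```

Emit:
step_arm(xyz=[[0.02, 0, -0.02], [0.01, 0, -0.04], [0, 0, -0.04], [0, 0, -0.02], [-0.042, 0.0166, 0], [-0.042, 0.0166, 0], [-0.042, 0.0166, 0], [-0.042, 0.0166, 0], [-0.042, 0.0166, 0], [-0.042, 0.0166, 0], [-0.042, 0.0166, 0], [-0.042, 0.0166, 0], [-0.042, 0.0166, 0], [-0.042, 0.0166, 0], [-0.042, 0.0166, 0], [-0.042, 0.0166, 0]], turn=[0, 0, 0, 0, 0, 0, 0, 0, 0, 0, 0, 0, 0, 0, 0, 0], fingers=[1, 1, 1, 1, 1, 1, 1, 1, 1, 1, 1, 1, 1, 1, 1, 1])

```text
time_s: 8.3
tcp_pos: [0.5271, -0.2194, 0.2115]
orientation: [180.0, -0.0, 64.7]
wrist_force: [0.5, 0.1, 0.8]
opening: -0.003
grip_force: 0.0
```

Emit:
step_arm(xyz=[[0, 0, 0], [0, 0, 0.02], [0, 0, 0.03], [0, 0, 0.03], [0, 0, 0.03], [0, 0, 0.01]], turn=[-0.125, -0.125, -0.125, -0.125, -0.125, -0.125], fingers=[1, 1, 1, 1, 1, 1])

```text
time_s: 8.9
tcp_pos: [0.5248, -0.2164, 0.0875]
orientation: [-179.7, -0.2, 107.9]
wrist_force: [-1.5, 0.2, -0.2]
opening: -0.0
grip_force: 0.0
```

```bash
python3 - <<'E'
from h import *
print(look("4"));print(look("5")); s=arm.sense(); print(s["tcp_pos"],s["wrist_force"],s["time_s"],s["orientation"])
E
```

```text
[(8.9, -4.45, 299.82), (8.95, -4.12, 358.46)]
[(9.0, -3.76, 298.46), (9.05, -3.45, 359.32)]
[ 0.52764082 -0.21761376  0.09157167] [ 0.38001665 -0.5610343   1.30067283] 9.1 [1.79991080e+02 1.06626307e-02 1.07482481e+02]
```

Emit:
step_arm(xyz=[[0.01, 0, 0], [0.01, 0, 0], [0.01, 0, 0], [0, 0, 0], [0, 0, 0], [0, 0, 0], [0, 0, 0], [0, 0, 0], [0, 0, 0], [0, 0, 0], [0, 0, 0], [0, 0, 0], [0, 0, 0], [0, 0, 0], [0, 0, 0], [0, 0, 0], [0, 0, 0], [0, 0, 0]], turn=[0, 0, 0, 0, 0, 0, 0, 0, 0, 0, 0, 0, 0, 0, 0, 0, 0, 0], fingers=[1, 1, 1, 1, 1, 1, 1, 1, 1, 1, 1, 1, 1, 1, 1, 1, 1, 1])

```text
time_s: 10.9
tcp_pos: [0.5182, -0.1889, 0.0913]
orientation: [-180.0, 0.0, 107.6]
wrist_force: [-0.2, 0.0, 0.3]
opening: 0.003
grip_force: 0.0
```

```bash
cat >> h.py <<'E'
def rel(phi,tcp):
    r=np.deg2rad(phi); v=np.array(tcp[:2])-(POST-.36*np.array([np.cos(r),np.sin(r)]))
    return v@[np.cos(r),np.sin(r)], v@[-np.sin(r),np.cos(r)]
E
python3 - <<'E'
from h import *
L=look("6")+look("7");print(L); s=arm.sense(); print(s["tcp_pos"],s["wrist_force"],s["time_s"])
print(rel(L[-1][1],s["tcp_pos"]),rel(17.8,s["tcp_pos"]))
E
```

```text
[(10.9, 8.59, 296.3), (10.95, 8.62, 359.79), (11.0, 9.2, 298.08), (11.05, 9.19, 360.46)]
[ 0.51824564 -0.18889084  0.09129579] [-0.33192516 -0.63853701 -0.38611043] 11.1
(np.float64(0.023698965856991265), np.float64(-0.17988960414564714)) (np.float64(0.0005580916953404624), np.float64(-0.127515370836772))
```

Emit:
step_arm(xyz=[[0, 0, 0], [0, 0, 0], [0, 0, 0], [0, 0, 0], [0, 0, 0], [0, 0, 0], [0, 0, 0], [0, 0, 0], [0, 0, 0], [-0.0018, 0, 0], [-0.0018, 0, 0], [-0.0018, 0, 0], [-0.0018, 0, 0], [-0.0018, 0, 0], [-0.0018, 0, 0], [-0.0018, 0, 0], [-0.0018, 0, 0], [-0.0018, 0, 0], [-0.0018, 0, 0], [-0.0018, 0, 0]], turn=[0, 0, 0, 0, 0, 0, 0, 0, 0, 0, 0, 0, 0, 0, 0, 0, 0, 0, 0, 0], fingers=[1, 1, 1, 1, 1, 1, 1, 1, 1, 1, 1, 1, 1, 1, 1, 1, 1, 1, 1, 1])

```text
time_s: 13.1
tcp_pos: [0.5243, -0.2079, 0.0913]
orientation: [180.0, 0.0, 107.6]
wrist_force: [0.6, -0.1, -0.3]
opening: -0.003
grip_force: 0.0
```

Emit:
step_arm(xyz=[[-0.0018, 0, 0], [-0.0018, 0, 0], [-0.0018, 0, 0], [-0.0018, 0, 0]], turn=[0, 0, 0, 0], fingers=[1, 1, 1, 1])

```text
time_s: 13.5
tcp_pos: [0.5264, -0.2147, 0.0912]
orientation: [-180.0, -0.0, 107.6]
wrist_force: [-0.3, -0.8, 0.8]
opening: 0.0
grip_force: 0.0
```

```bash
python3 - <<'E'
from h import *
L=look("8")+look("9");print(L); s=arm.sense(); print(s["tcp_pos"],s["wrist_force"],s["time_s"])
print(rel(L[-1][1],s["tcp_pos"]))
E
```

```text
[(13.5, 20.62, 313.65), (13.55, 20.44, 356.18), (13.6, 20.62, 312.75), (13.65, 20.42, 355.38)]
[ 0.52636585 -0.21462036  0.09123021] [0.1371383  0.3175963  0.70499741] 13.7
(np.float64(-0.0062621975769837565), np.float64(-0.13789719998297673))
```

Emit:
step_arm(xyz=[[-0.02, 0, 0], [-0.03, 0, 0], [-0.03, 0, 0], [-0.02, 0, -0.03], [0, 0, -0.04], [0, 0, -0.03], [0, 0, 0], [0, 0, 0]], turn=[0, 0, 0, 0, 0, 0, 0, 0], fingers=[1, 1, 1, 1, 1, 1, 1, 1])

```text
time_s: 14.5
tcp_pos: [0.5575, -0.3112, 0.1924]
orientation: [179.9, 0.1, 107.6]
wrist_force: [-0.0, 0.6, -0.2]
opening: -0.002
grip_force: 0.0
```

```bash
python3 - <<'E'
from h import *
L=look("10");print(L); s=arm.sense(); print(s["tcp_pos"],s["time_s"])
E
```

```text
[(14.5, 20.76, 313.92), (14.55, 20.46, 360.26)]
[ 0.55591288 -0.30986333  0.18969935] 14.6
```

Emit:
step_arm(xyz=[[0, 0, 0], [0, 0, 0], [0, 0, 0], [0, 0, 0], [0, 0, 0], [0, 0, 0], [0, 0, 0], [0, 0, 0], [0, 0, 0], [0, 0, 0]], turn=[0, 0, 0, 0, 0, 0, 0, 0, 0, 0], fingers=[1, 1, 1, 1, 1, 1, 1, 1, 1, 1])

```text
time_s: 15.6
tcp_pos: [0.5568, -0.3099, 0.1913]
orientation: [180.0, 0.0, 107.6]
wrist_force: [-0.1, 0.6, -0.4]
opening: 0.003
grip_force: 0.0
```

```bash
python3 - <<'E'
from h import *
L=look("11");print(L); s=arm.sense(); print(s["tcp_pos"],s["time_s"])
E
```

```text
[(15.6, 20.83, 313.91), (15.65, 20.54, 361.55)]
[ 0.55674252 -0.30992694  0.19128985] 15.7
```

At rest about 6 mm from the pad's centre. I'll wait more than six seconds and check the picture.

Emit:
step_arm(xyz=[[0, 0, 0], [0, 0, 0], [0, 0, 0], [0, 0, 0], [0, 0, 0], [0, 0, 0], [0, 0, 0], [0, 0, 0], [0, 0, 0], [0, 0, 0], [0, 0, 0], [0, 0, 0], [0, 0, 0], [0, 0, 0], [0, 0, 0], [0, 0, 0], [0, 0, 0], [0, 0, 0], [0, 0, 0], [0, 0, 0]], turn=[0, 0, 0, 0, 0, 0, 0, 0, 0, 0, 0, 0, 0, 0, 0, 0, 0, 0, 0, 0], fingers=[1, 1, 1, 1, 1, 1, 1, 1, 1, 1, 1, 1, 1, 1, 1, 1, 1, 1, 1, 1])

```text
time_s: 17.7
tcp_pos: [0.5567, -0.3099, 0.1913]
orientation: [-180.0, 0.0, 107.6]
wrist_force: [0.2, -0.7, -0.1]
opening: 0.004
grip_force: 0.0
```

Emit:
step_arm(xyz=[[0, 0, 0], [0, 0, 0], [0, 0, 0], [0, 0, 0], [0, 0, 0], [0, 0, 0], [0, 0, 0], [0, 0, 0], [0, 0, 0], [0, 0, 0], [0, 0, 0], [0, 0, 0], [0, 0, 0], [0, 0, 0], [0, 0, 0], [0, 0, 0], [0, 0, 0], [0, 0, 0], [0, 0, 0], [0, 0, 0]], turn=[0, 0, 0, 0, 0, 0, 0, 0, 0, 0, 0, 0, 0, 0, 0, 0, 0, 0, 0, 0], fingers=[1, 1, 1, 1, 1, 1, 1, 1, 1, 1, 1, 1, 1, 1, 1, 1, 1, 1, 1, 1])

```text
time_s: 19.7
tcp_pos: [0.5568, -0.3099, 0.1913]
orientation: [-180.0, 0.0, 107.6]
wrist_force: [0.5, 0.4, -0.8]
opening: 0.002
grip_force: 0.0
```

Emit:
step_arm(xyz=[[0, 0, 0], [0, 0, 0], [0, 0, 0], [0, 0, 0], [0, 0, 0], [0, 0, 0], [0, 0, 0], [0, 0, 0], [0, 0, 0], [0, 0, 0]], turn=[0, 0, 0, 0, 0, 0, 0, 0, 0, 0], fingers=[1, 1, 1, 1, 1, 1, 1, 1, 1, 1])

```text
time_s: 20.7
tcp_pos: [0.5567, -0.3099, 0.1913]
orientation: [-180.0, -0.0, 107.6]
wrist_force: [0.2, 0.1, 0.0]
opening: 0.002
grip_force: 0.0
```

```bash
python3 - <<'E'
from h import *
L=look("12");print(L); s=arm.sense(); print(s["time_s"])
b=cv2.imread('pics/top12.png');cv2.imwrite('pics/b12.png',cv2.resize(b[80:340,130:530],(800,520),interpolation=cv2.INTER_CUBIC))
E
```

```text
[(20.7, 20.81, 314.15), (20.75, 20.54, 361.29)]
20.8
```

View pics/b12.png

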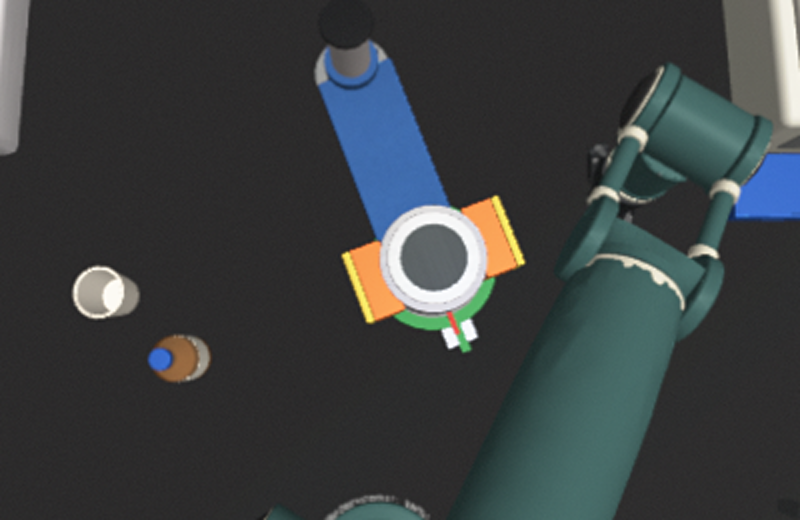

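The drum (435,257) stands over the pad, its red pointer (452,322) nearly in line with the green bar (460,338). It has not moved between t = 15.6 and 20.8 s.

```bash
python3 -c "
from rig import arm
print(arm.hand_in())"
```

```text
the job is handed in; nothing more can be done
None
```

The drum is parked about 5 mm from the pad's centre. It stayed put untouched for about 7 s with the hand clear, and I handed the job in at 20.8 s; no verdict was returned.

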